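# Close up the wafer loading bay

### The job

Close up the mask aligner's loading bay using the fingertips only: push the wafer slide fully home, then swing the door shut over it, and then push the bolt on the roof all the way across so that it locks the door. The round chuck rides on the slide: let it ride in standing where it is, without touching it. Leave the loose things beside the bay where they are, and grasp and lift nothing.

Things in the scene. Friction and masses are not known exactly. Their poses are not given: they have to be found in the camera images.
- loader: The loading bay: a fixed metal box, 240 deep (x) x 280 wide (y) x 85 mm high to its flat roof with a clear window; a black read-out housing (135 mm high) on its rear, from x = 55 mm. Origin: centre of its underside, on the table. Its +x points away from the robot into the box, +y left, z up; turned up to 0.3 rad. Front face: plane x = -120 mm; opening y = -70 to 70, z = 12 to 75 mm.
- slide (a joint): How far the wafer slide stands out of the bay, m: 0 = fully home (front lip flush with the bay's front face, against a stop), 0.12 = farthest out. It stays where it is left; about 2.5 N of friction. Starts 0.06 to 0.09 out.
- slide_front (a point): Centre of the outer (robot-side) face of the slide's upright front lip, to push on towards the bay's +x. The lip is 120 wide, 8 thick, its face from 22 mm below to 22 mm above this point (table heights 16 to 60 mm). Axes as the bay's.
- slide_seat (a point): Middle of the slide's flat plate, where the chuck stands (to within 20 mm): 72 mm behind slide_front, on the plate's top face (30 mm above the table).
- chuck: Loose round steel wafer chuck, 64 mm diameter, 18 mm high, 0.25 kg, standing on the slide's plate within 20 mm of the seat; only friction keeps it there. Origin: centre of its underside. Not to be touched.
- door (a joint): Opening angle of the bay's front door, rad: 0 = shut flat on the front face, against a stop; 1.57 = standing straight out towards the robot, left of the slide; 2.1 = farthest open. It stays where it is left (friction 0.1 N m). Starts 1.55 to 1.95. Slide and door do not stop one another: the slide must go in first.
- door_hinge (a point): On the door's vertical hinge line, at half the door's height (45 mm above the table); in the bay's frame at x = -120, y = +80 mm. The door is a plain grey panel, 160 long from the hinge, 62 high (table heights 14 to 76 mm), its outer face 13 mm from the plane through the hinge line.
- door_middle (a point): Point on the door's outer face, to push on, 110 mm from the hinge line, at half height (45 mm above the table). The point's own -x axis points out of the outer face (push along +x), its own +y axis points along the door to the hinge.
- bolt (a joint): How far the bolt is pushed across, m: 0 = open (parked beyond the door's free end, at the right), 0.040 = fully across against its stop, its tongue hanging in front of the shut door. It stays where it is left; about 2 N of friction. Starts 0 to 0.007.
- bolt_tab (a point): Centre of the bolt's upright steel tab on the roof near the front right corner: 18 (x) x 12 (y) x 20 mm high (table heights 85.5 to 105.5 mm), to be pushed along the bay's +y (left). In the bay's frame at x = -100, y = -106 mm when open. A flat arm runs from it to the front, to the tongue 41 mm ahead of the tab's centre. Axes as the bay's.
- lens: Bystander: loose steel microscope objective standing upright, 40 mm diameter, 58 mm high. Origin: centre of its underside.
- wafer_box: Bystander: loose flat round white wafer box, 96 mm diameter, 26 mm high. Origin: centre of its underside.
- jar: Bystander: loose white jar with a black cap, 54 mm diameter, 85 mm high. Origin: centre of its underside.

How it is judged:
By the outcome, as a careful person would: the job done as asked, in the order asked, and still so for the second after the job is handed in, with the robot touching nothing.
It also fails if it takes over 64 s, if anything falls off the work surface, if the arm or the gripper's body presses on something with over 40 N, if the wrist force passes 120 N, or if a joint passes its speed limit or range.

### The arm

A 7-joint arm with a two-finger parallel gripper is mounted at the origin on the work surface. World frame = base frame: x ahead of the robot, y to its left, z up, the work surface at z = 0. Lengths are in m, angles in rad, forces in N, time in s.
With the tool pointing down it reaches from about 0.425 to 0.925 m from the base axis. Payload 6.8 kg.
Tool frame: the origin (TCP) lies on the front face of the gripper's body, between the roots of the fingers; the fingertips stand 73 mm ahead of it and the grasp point (between the pads) lies 54 mm ahead of it (env.nose_length is the distance from the TCP to the fingertips, in m); z points along the fingers, y is the line along which they close (so a half turn about z gives the same grasp; the last joint's range is limited). The gripper opens to 85 mm and grips with 20 to 120 N. Pads are 22 mm wide; open, the fingers measure 114 mm over their backs; the gripper's body (76 mm by 85 mm) begins 54 mm behind the grasp point. The pads swing forward as they close: fully open they stand 13 mm farther back than shut.
Start: joints at [1.025, 0.477, 0.022, 1.555, -0.011, 1.109, -0.083], TCP at [0.286, -0.611, 0.304] pointing down, gripper open.
Joint ranges: [-2.96, 2.96], [-0.34, 2.1], [-1.41, 1.46], [0.24, 2.44], [-1.37, 4.51], [0.17, 1.92], [-2.96, 2.96]. Speed limits (rad/s): [2.39, 2.39, 3.14, 3.14, 3.14, 3.14, 3.14].

### API

Orientations are given as a unit quaternion [w, x, y, z].
In Python, from cell import env, kin, camera, calibration, job gives the robot as it stands. The module is installed in compiled form; this text tells all that it offers. Calls block until the motion is done:
- env.reach(position, orientation): joint-space move of the TCP to a pose.
- env.movel(position, velocity=0.15, rot=None, stop_force=None): straight line of the TCP; rot=None keeps the orientation; velocity is the mean speed in m/s. With stop_force (N) it stops when the force on the tool has changed by that much, and returns True; else False.
- env.goto_joints(angles): joint-space move.
- env.grip(opening, f_grip=None): finger opening in m; f_grip is the grip in N (None keeps the last); returns when the fingers have stopped.
- env.dwell(seconds).
- kin.inverse_kinematics(position, orientation): joint angles nearest the present ones, or None.
- env.get_state(): the state.
- camera(name): name is "scene" or "top"; returns (picture, depth): 384x512x3 uint8, blue, green, red; 384x512 float32, m along the optical axis (not along the pixel's ray), 0 where there is no reading.
- calibration(name): a dict with "fx", "fy", "cx", "cy" (pixels), "rvec" (rotation vector, rad) and "tvec" (3), from world to camera coordinates, as OpenCV has them. Camera axes: x right, y down, z forward; pixel columns grow to the right and rows downward; lengths in m; the calibration is good to about 2 mm. A picture is of the moment at which its call begins. calibration takes no time and is no camera call.
A pose or a line that the arm cannot do raises env.PlanningError and nothing moves.
- job.job_done(): hands the job in; it is judged then, once.
The state is a dict: "time": time; "qpos": joint angles; "joint_velocities": joint speeds; "joint_torque": joint torques, N m; "tcp_pos": TCP position; "orientation": TCP orientation; "force": force on the tool from outside, world axes, zero at the start; "torque": the same for the moment, N m; "opening": finger opening in m; "gripper_force": force on a finger pad.
Only numpy, scipy, OpenCV 4.12 (cv2) and the standard library are available. Lean on these libraries where they do the work, as an engineer would, in place of code of your own. Each camera call takes 0.05 s, during which the arm holds its last target. There are 200 camera calls.

## Working session

There is one attempt and no reset: what is moved stays moved. The work goes in short steps, each a Python script; the robot and the scene stay as the last script left them, time stands still between calls to the robot, and variables do not carry over. Pictures are saved under pics/ and viewed, at most 10 in all, crops included, and the job is handed in when it is done.

```bash
mkdir -p pics; cat > h.py <<'E'
import numpy as np, cv2
from cell import env,kin,camera,calibration,job
def cal(n):
    c=calibration(n);R=cv2.Rodrigues(np.array(c["rvec"],float))[0];return c,R,np.array(c["tvec"],float).ravel()
def cloud(n,depth):
    c,R,t=cal(n);v,u=np.mgrid[:384,:512]
    P=np.stack([(u-c["cx"])/c["fx"]*depth,(v-c["cy"])/c["fy"]*depth,depth],-1)
    W=(P-t)@R; W[depth<=0]=np.nan; return W
def ray(n,u,v,z):
    c,R,t=cal(n);d=R.T@np.array([(u-c["cx"])/c["fx"],(v-c["cy"])/c["fy"],1]);o=-R.T@t
    return o+d*(z-o[2])/d[2]
E
python3 - <<'E'
from h import *
for n in("scene","top"):
    p,d=camera(n);cv2.imwrite(f"pics/{n}0.png",p);np.save(f"{n}0.npy",d)
    c,R,t=cal(n);print(n,-R.T@t,R[2],c["fx"],(d>0).mean())
E
```

```text
scene [ 0.86456358 -0.41844189  0.65567984] [-0.36289716  0.55413308 -0.74916098] 376.1593301315233 0.9957631429036459
top [0.4112794  0.03388775 1.12366438] [ 0.15584088 -0.00877627 -0.98774318] 395.20013836631404 0.99603271484375
```

View pics/scene0.png

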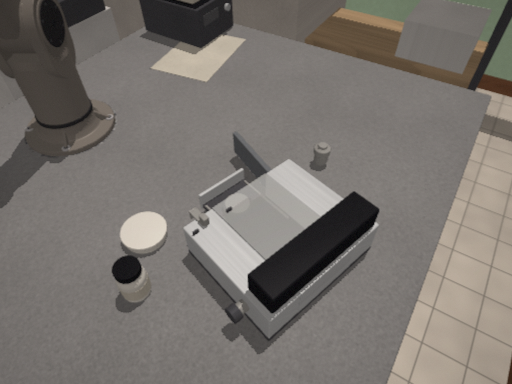

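View pics/top0.png

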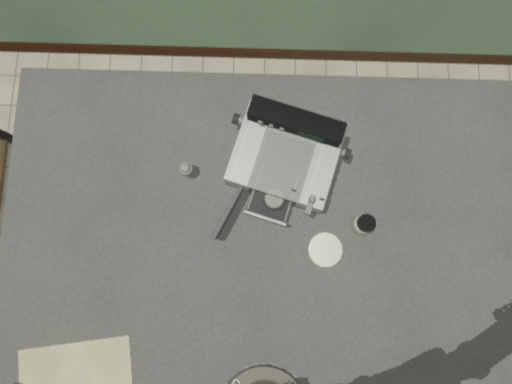

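The scene view shows the bay, with the door standing out on its left and the lens beside it at (321,154). The wafer box is at (144,232) and the jar at (132,280). In the top view the roof front edge runs (226,181)–(323,208), the lip (247,213)–(288,223), the door (243,190)–(218,238) and the bolt tab is near (312,200).

```bash
python3 - <<'E'
from h import *
d=np.load("top0.npy");p=cv2.imread("pics/top0.png");W=cloud("top",d);z=W[...,2]
roi=np.zeros(z.shape,bool);roi[90:245,205:355]=1
m=roi&(abs(z-.085)<.006)&(np.arange(512)[None,:]>220)
n,l,s,c=cv2.connectedComponentsWithStats(m.astype(np.uint8));k=1+s[1:,4].argmax();m=l==k
Q=W[m];print(s[k],np.median(Q[:,2]))
r=cv2.minAreaRect(Q[:,:2].astype(np.float32));print(r,cv2.boxPoints(r))
# front edge: width axis from rect
b=cv2.boxPoints(r);b=b[np.argsort(b[:,0])]
# use roof: yaw from the long side
e=[b[(i+1)%4]-b[i] for i in range(4)]
cs=cv2.boxPoints(r);E=[cs[1]-cs[0],cs[2]-cs[1]];E=max(E,key=np.linalg.norm);y=E/np.linalg.norm(E);y*=np.sign(y[1]);x=np.array([y[1],-y[0]])
print("yaw",np.arctan2(x[1],x[0]))
sx=Q[:,:2]@x;sy=Q[:,:2]@y
for q in(.5,2,98,99.5):print(q,np.percentile(sx,q),np.percentile(sy,q))
fx=np.percentile(sx,1.);cy=(np.percentile(sy,.5)+np.percentile(sy,99.5))/2
O=x*(fx+.12)+y*cy;print("origin",O)
L=np.stack([(W[...,:2]-O)@x,(W[...,:2]-O)@y,z],-1)
for nm,mm in dict(tab=roi&(z>.094)&(z<.115)&(L[...,0]<0)&(L[...,1]<-.05),front=roi&(L[...,0]<-.125)&(z>.04)&(z<.09)&(L[...,1]<.07)&(L[...,1]>-.08),door=roi&(L[...,0]<-.13)&(z>.06)&(z<.09)&(L[...,1]>.05)).items():
    q=L[mm];print(nm,len(q),q.min(0).round(4),q.max(0).round(4),np.median(q,0).round(4))
    if nm=="door":
        print(cv2.fitLine(q[:,:2].astype(np.float32),cv2.DIST_HUBER,0,.01,.01).ravel())
for nm,u,v,h in(("lens",186,168,.058),("box",325,250,.026),("jar",367,223,.085)):
    w=ray("top",u,v,h);print(nm,w.round(3),(w[:2]-O)@x,(w[:2]-O)@y)
I=cv2.resize(p[90:250,200:360],None,fx=3.7,fy=3.7,interpolation=cv2.INTER_CUBIC)
for a in [(-.12,-.14),(-.12,.14),(.12,-.14),(.12,.14)]:
    w=np.r_[O+x*a[0]+y*a[1],.085];cc,R,t=cal("top");c3=R@w+t
    u=np.array([cc["fx"]*c3[0]/c3[2]+cc["cx"]-200,cc["fy"]*c3[1]/c3[2]+cc["cy"]-90])*3.7;cv2.circle(I,tuple(int(i) for i in u),4,(0,0,255),1)
cv2.imwrite("pics/crop0.png",I)
E
```

```text
[ 223  106  124  109 6677] 0.08431492069787686
((0.667739748954773, -0.0423281192779541), (0.28020793199539185, 0.25942495465278625), 73.45880126953125) [[ 0.50350714 -0.13970415]
 [ 0.75219584 -0.21356367]
 [ 0.83197236  0.05504791]
 [ 0.58328366  0.12890743]]
yaw -0.28869843
0.5 0.5393017095611938 0.010885850164199353
2 0.545350848809587 0.014096479042477905
98 0.7184831982909569 0.28413366432250187
99.5 0.7362757867845204 0.28793784943282363
origin [ 0.67882566 -0.04574623]
tab 37 [-0.1413 -0.1075  0.0941] [-0.0917 -0.096   0.108 ] [-0.1012 -0.1014  0.1035]
front 343 [-0.1868 -0.0595  0.0407] [-0.1251  0.059   0.0647] [-0.1487 -0.0057  0.0494]
door 281 [-0.2764  0.0527  0.0606] [-0.1305  0.1188  0.0807] [-0.2042  0.1011  0.0749]
[ 0.98404694 -0.17790891 -0.2039605   0.1006562 ]
lens [0.636 0.225 0.058] -0.11814537491613672 0.24757887116300942
box [ 0.422 -0.162  0.026] -0.21300827553381207 -0.18481344846813114
jar [ 0.494 -0.263  0.085] -0.11508620721003814 -0.26070899034812184
```

View pics/crop0.png

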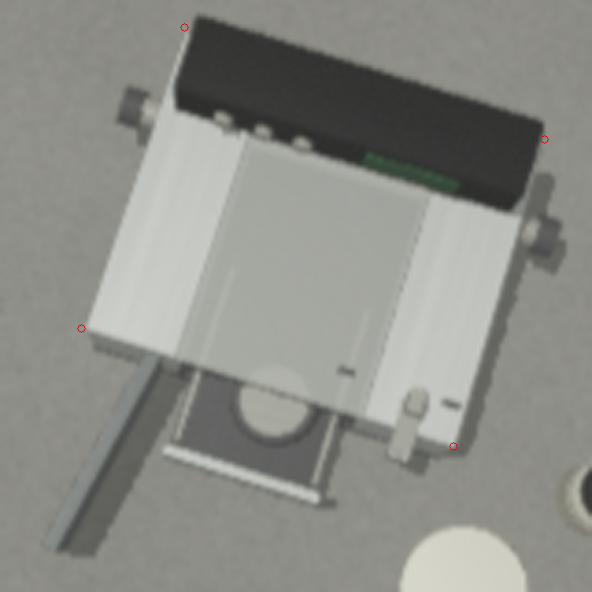

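The red corner marks sit within about 4 mm of the roof corners. The slide is about 65 mm out, the door at about 1.75 rad and the bolt about 4 mm across. The hinge, tab and lip positions all agree with the stated sizes, so I'm moving: slide first.

```bash
cat >> h.py <<'E'
from scipy.spatial.transform import Rotation as Ro
O=np.array([.6788,-.0457]);YAW=-.2887
ex=np.array([np.cos(YAW),np.sin(YAW)]);ey=np.array([-ex[1],ex[0]])
NL=env.nose_length
def w(x,y,tip):return [*(O+ex*x+ey*y),tip+NL]
q=(Ro.from_euler('z',YAW)*Ro.from_euler('x',np.pi)).as_quat();Q=[q[3],q[0],q[1],q[2]]
def st():
    s=env.get_state();t=np.array(s["tcp_pos"]);print("t",round(s["time"],2),"bay",((t[:2]-O)@ex).round(4),((t[:2]-O)@ey).round(4),"tip",round(t[2]-NL,4),"F",np.round(s["force"],1))
E
python3 - <<'E'
from h import *
print(NL,env.get_state()["orientation"],kin.inverse_kinematics(w(-.235,0,.17),Q))
env.grip(0); env.reach(w(-.235,0,.17),Q)
print(env.get_state()["qpos"],env.get_state()["opening"])
env.movel(w(-.235,0,.038),.12);st()
print(env.movel(w(-.196,0,.038),.04,stop_force=6));st()
print(env.movel(w(-.122,0,.038),.035,stop_force=10));st()
p,d=camera("top");cv2.imwrite("pics/top1.png",p)
p2,d2=camera("scene");cv2.imwrite("pics/s1.png",np.hstack([cv2.resize(p2[110:310,150:390],(480,400)),cv2.resize(p[130:250,200:290],(300,400))]))
E
```

```text
0.0726 [-7.84436513e-04  9.76131423e-01  2.17179143e-01 -2.24220785e-04] [ 0.17154478  0.21897595 -0.39916645  2.10506948  0.11387855  0.83750997
 -2.15493886]
[ 0.17220549  0.2191245  -0.39840051  2.10461595  0.11394995  0.83751048
 -2.15459316] -5.1652932111609075e-05
t 4.46 bay -0.2346 0.0002 tip 0.0385 F [ 0.5 -0.5 -1. ]
False
t 5.58 bay -0.1963 -0.0 tip 0.038 F [0.8 0.3 0.1]
True
t 7.26 bay -0.1308 -0.0001 tip 0.0373 F [ 0.3 -0.4 -0. ]
```

View pics/s1.png

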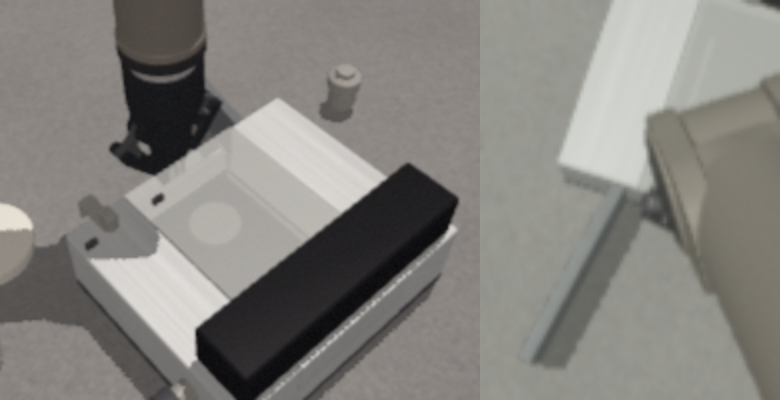

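The slide plate and chuck are inside the bay. The tip face is at x ≈ -120 mm, which is flush, with a firm stop. I'll press once more to confirm, then close the door.

```bash
python3 - <<'E'
from h import *
print(env.movel(w(-.124,0,.038),.03,stop_force=14));st()
env.movel(w(-.165,0,.038),.08);env.movel(w(-.165,0,.12),.15)
def dp(th,gap=0,s=.105):
    d=np.array([-np.sin(th),-np.cos(th)]);n=np.array([-np.cos(th),np.sin(th)])
    r=.011*abs(n[0])+.0145*abs(n[1])
    return np.array([-.12,.08])+s*d+(.013+r+gap)*n
TH=1.75
env.movel(w(*dp(TH,.03),.12),.2);env.movel(w(*dp(TH,.03),.045),.15);st()
for th in list(np.arange(TH,.1,-.16))+[.06]:
    if env.movel(w(*dp(th),.045),.09,stop_force=12):print("stop at",th);st();break
else:
    st();print(env.movel(w(*dp(-.06),.045),.04,stop_force=10));st()
p,d=camera("top");p2,d2=camera("scene");cv2.imwrite("pics/s2.png",np.hstack([cv2.resize(p2[110:310,150:390],(480,400)),cv2.resize(p[130:250,200:290],(300,400))]))
E
```

```text
True
t 7.61 bay -0.1304 -0.0004 tip 0.0364 F [0.1 0.4 0.1]
t 10.5 bay -0.2123 0.1569 tip 0.0454 F [-0.   0.9 -0. ]
t 14.73 bay -0.1507 -0.0235 tip 0.045 F [-0.1  0.4  0.5]
True
t 15.08 bay -0.1406 -0.0258 tip 0.0444 F [-0.8 -0.6  0.5]
```

View pics/s2.png

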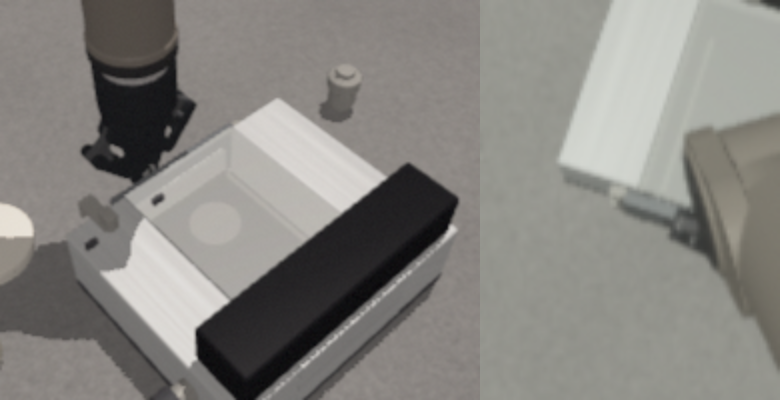

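The door looks shut flat against the front, with a firm stop. I'll back off, check the door with a clear view, and then go for the bolt.

```bash
python3 - <<'E'
from h import *
env.movel(w(-.18,-.025,.045),.08);env.movel(w(-.18,-.025,.15),.15)
env.movel(w(-.1,-.16,.15),.15);st()
p,d=camera("top");p2,d2=camera("scene");cv2.imwrite("pics/s3.png",np.hstack([cv2.resize(p2[130:270,150:290],(400,400),interpolation=2),cv2.resize(p[150:240,220:310],(400,400),interpolation=2)]))
W=cloud("top",d);L=np.stack([(W[...,:2]-O)@ex,(W[...,:2]-O)@ey,W[...,2]],-1)
for a in(-.05,-.02,.01,.04,.07):
    m=(abs(L[...,1]-a)<.012)&(L[...,2]>.06)&(L[...,2]<.082)&(L[...,0]<-.1)&(L[...,0]>-.2);q=L[m];print(a,len(q),q[:,0].min() if len(q) else None, np.median(q[:,0]) if len(q) else None)
E
```

```text
t 17.87 bay -0.1004 -0.1588 tip 0.1499 F [ 0.3  0.1 -0.5]
-0.05 53 -0.13365935176454358 -0.12709170455061783
-0.02 63 -0.13347582004213032 -0.12603226089487055
0.01 60 -0.13395726570509245 -0.12652089471132494
0.04 62 -0.134141108786687 -0.12657594578524783
0.07 59 -0.1333205144071484 -0.1259193083132384
```

View pics/s3.png

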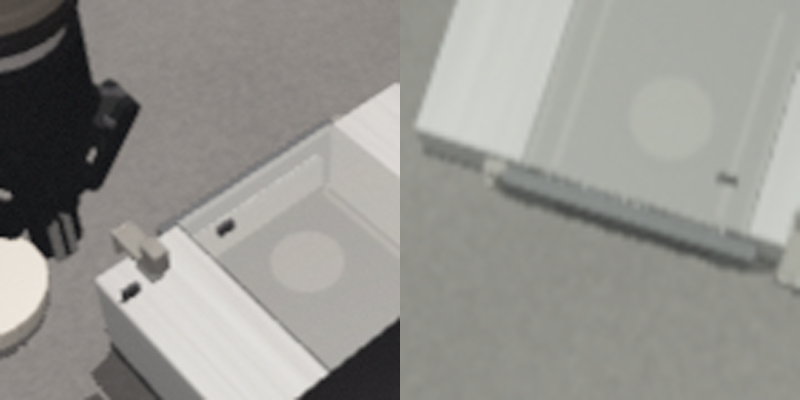

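The door's outer face reads -133 to -134 mm along its whole length, so it is shut. Next I push the bolt.

```bash
python3 - <<'E'
from h import *
env.movel(w(-.1,-.15,.15),.1);env.movel(w(-.1,-.15,.094),.1);st()
print(env.movel(w(-.1,-.128,.094),.05,stop_force=8));st()
print(env.movel(w(-.1,-.076,.094),.03,stop_force=14));st()
print(env.movel(w(-.1,-.076,.094),.02,stop_force=18));st()
env.movel(w(-.1,-.125,.094),.08);env.movel(w(-.1,-.15,.17),.15)
env.movel(w(-.2,-.16,.2),.2);st()
p,d=camera("top");p2,d2=camera("scene");cv2.imwrite("pics/s4.png",np.hstack([cv2.resize(p2[130:270,150:290],(400,400),interpolation=2),cv2.resize(p[90:240,170:380],(400,286),interpolation=2)if 0 else cv2.resize(p[140:270,220:350],(400,400),interpolation=2)]))
W=cloud("scene",d2);L=np.stack([(W[...,:2]-O)@ex,(W[...,:2]-O)@ey,W[...,2]],-1)
m=(L[...,2]>.1)&(L[...,2]<.112)&(abs(L[...,0]+.1)<.02)&(abs(L[...,1]+.08)<.05);q=L[m];print(len(q),np.median(q,0),q.min(0),q.max(0))
E
```

```text
t 18.93 bay -0.0997 -0.15 tip 0.0943 F [ 0.4 -0.7 -0.5]
False
t 19.52 bay -0.1 -0.1278 tip 0.094 F [ 0.   0.3 -0.1]
True
t 21.02 bay -0.1001 -0.0831 tip 0.0936 F [ 0.8 -2.   1.2]
False
t 21.54 bay -0.1001 -0.0817 tip 0.0936 F [ -3.1 -15.3   2.8]
t 23.66 bay -0.1993 -0.1598 tip 0.1998 F [ 0.9 -0.4 -0.8]
62 [-0.0948339  -0.06475141  0.10505604] [-0.10552895 -0.0709682   0.10013693] [-0.08735872 -0.05847133  0.10772054]
```

View pics/s4.png

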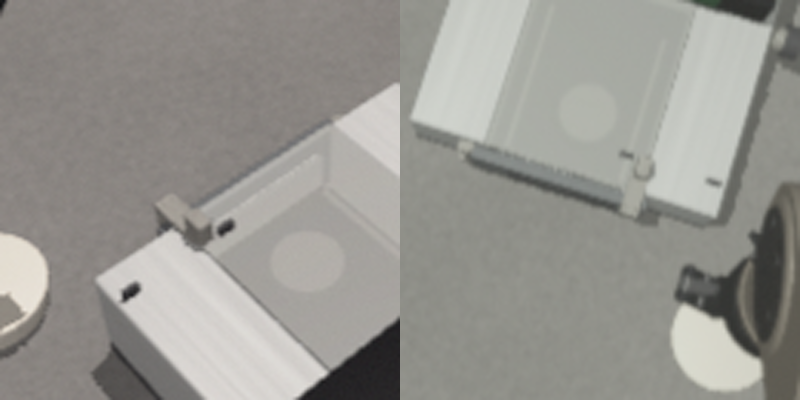

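The bolt tab sits at y ≈ -65 mm (target -66), against its stop, with the tongue in front of the shut door. The chuck stands inside, the bystanders show no contact, and the arm is clear.

```bash
python3 -c "
from h import *
print(job.job_done())"
```

```text
the job is handed in; nothing more can be done
None
```

The slide is home with the chuck riding on it, the door is shut, the bolt is fully across against its stop, and the job was handed in at about 24 s of the 64 s allowed.

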